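# Clamp a jar caddy's end panel with a one-hand bar clamp

### The job

The little wooden jar caddy has lost one end and is ready for gluing up. Stand the loose end panel on its bottom edge, hand slot at the top, square over the caddy's open end and let go of it; then pump the trigger of the bar clamp that lies round the caddy until its rubber pad has closed on the panel. Finish still squeezing the trigger, so that the clamp presses the panel firmly home without crushing it (the ratchet slips back to its last click and loses the pressure if the trigger is let go), and leave the jars and the mug where they are.

Things in the scene. Friction and masses are not known exactly. Their poses are not given: they have to be found in the camera images.
- panel: loose wooden end panel, 80 x 60 x 12 mm, 0.1 kg, flat at the start. Origin: centre of its 80 x 60 underside. x: along the 80 mm height to the top end (rounded corners, 28 x 11 mm hand slot 18 mm below the top); y: across the 60 mm width (side edges straight for the lower 62 mm); z: through the thickness. Both faces alike. Stood up, x points up and it rests on its 60 x 12 mm bottom edge
- panel_mid (a point): middle of the panel's body (6 mm inside the underside); 40 mm up when the panel stands upright
- caddy: loose wooden jar caddy, 0.4 kg, 140 mm long (y), 60 mm wide (x); floor and side walls 8 mm thick, walls 45 mm high, fixed 80 mm high end at +y, open end at -y facing the clamp's near pad. Origin: centre of its underside. A panel fitted to the open end has its middle at x 0, y -76, z 40 mm in this frame
- caddy_open_end (a point): middle of the caddy's open end face, half way up the side walls
- clamp: head of a loose one-hand ratchet bar clamp (0.7 kg in all) lying on its side, 32 mm high. Origin: on the worktop under the bar. y: along the bar to the far jaw; x: along the jaws; handle (x -24 to -122, y -29 to -11, z 2 to 30 mm) and, beside it at +y, the trigger stick out to -x. Near jaw to x 113, pad face at y 39, x 41 to 87 mm. Bar 18 mm wide, z 13 to 19 mm, tail to y -90 mm
- clamp_pad: the near jaw's rubber pad (46 x 28 mm face); origin at the middle of its face. It yields 1 mm for each 6 N of pressure; more than 50 N on the panel counts as crushing it
- handle_grip (a point): point in the handle's middle at which to squeeze, 50 mm from the bar's centre line, 16 mm up; the handle is 18 mm deep along the clamp's y (9 mm either side of this point)
- trigger_grip (a point): middle of the trigger across from handle_grip; here the trigger swells to 14 mm thick. At rest handle and trigger together measure 57 mm along the clamp's y, squeezed home 34 mm
- far_pad (a point): middle of the far jaw's pad face, which faces the caddy's fixed end; it travels with the bar toward the head
- clamp_trigger (a joint): trigger angle in rad: 0 at rest, 0.395 squeezed home (23 mm at trigger_grip). Its spring (2 N at rest, 5 N home, at that point) brings it back in half a second when let go. A full squeeze takes about 10 N while the bar runs free; once the pad presses, a 20 to 30 N squeeze stops short of home
- clamp_bar (a joint): travel of the bar through the head, m; grows as the jaws close (pads 200 mm apart at 0). Ratchet: each full squeeze and full release gains one 7.5 mm click; a catch stops it slipping back past the last click. Bar friction 3 N. At the stall a 20 N squeeze presses the panel with about 10 N, 25 N with 20, 30 N with 35
- jar_a: glass spice jar with black cap, 41 mm wide, 91 mm tall, a bystander; origin under its foot
- jar_b: a second such jar, a bystander
- jar_c: a third such jar, a bystander
- mug: mug, 93 mm tall, a bystander; origin under its foot

How it is judged (in metres and radians):
On the way, in this order (a step that is already met when the one before it is completed fails the run):
1. the panel stands upright on its bottom edge at the caddy's open end, let go (angle between panel's own x axis and vertical below 0.15 rad and y of panel_mid in the frame of caddy between -0.095 and -0.07 m and x of panel_mid in the frame of caddy between -0.01 and 0.01 m and contact force between the fingers and panel below 0.1 N), for 0.2 s.
2. the trigger has been pulled right home at least once with the pad still clear of pressing (value of joint clamp_trigger above 0.35 rad and contact force between clamp_pad and panel below 5 N).
At the end, for the whole second after the job is handed in: Panel upright (6 deg), top up, flat on the caddy's open end (4 mm; sideways 10 mm); pad presses on it with 7 to 45 N, by the trigger (over 0.03 rad) that the fingers squeeze (5 N or more); the robot does not touch the panel (angle between panel's own x axis and vertical below 0.1 rad and y of panel_mid in the frame of caddy between -0.08 and -0.072 m and x of panel_mid in the frame of caddy between -0.01 and 0.01 m and z of panel_mid in the frame of caddy between 0.035 and 0.045 m and angle between caddy's own z axis and vertical below 0.08 rad and angle between the z axis of panel and the y axis of caddy, either way round below 0.1 rad and contact force between clamp_pad and panel between 7 and 45 N and value of joint clamp_trigger above 0.03 rad and contact force between the fingers and clamp above 5 N and contact force between each of the arm, the fingers and panel below 0.5 N); the arm keeps its last pose, push and grip.
It fails at once if the panel is crushed: the pad presses on it with more than 50 N (contact force between clamp_pad and panel above 50 N).
It fails at once if a jar or the mug is shifted by more than 3 cm or knocked over (distance of any of jar_a, jar_b, jar_c, mug from where it was at the start of the episode above 0.03 m or angle between any of jar_a, jar_b, jar_c, mug's own z axis and vertical above 0.5 rad).
It also fails if it takes over 64 s, if anything falls off the work surface, if the arm or the gripper's body presses on something with over 40 N, if the wrist force passes 120 N, or if a joint passes its speed limit or range.

### The arm

A 6-joint arm with a two-finger parallel gripper is mounted at the origin on the work surface; the furniture and walls round the work are solid. World frame = base frame: x ahead of the robot, y to its left, z up, the work surface at z = 0. Lengths are in m, angles in degrees, forces in N, time in s.
With the tool pointing down it reaches from about 0.425 to 0.925 m from the base axis. Payload 12.5 kg.
Tool frame: the origin (TCP) lies at the very end of the fingers, on their centre line; the grasp point (between the pads) lies 19 mm behind it (env.hold_point_z is the distance from the TCP to the grasp point, in m); z points along the fingers, y is the line along which they close (so a half turn about z gives the same grasp; the last joint's range is limited). The gripper opens to 85 mm and grips with 20 to 120 N. Pads are 22 mm wide; open, the fingers measure 114 mm over their backs; the gripper's body (76 mm by 85 mm) begins 54 mm behind the grasp point. The pads swing forward as they close: fully open they stand 13 mm farther back than shut.
Start: joints at [-83.171, 28.126, 89.318, -0, 62.55, -6.05], TCP at [0.139, -0.609, 0.231] pointing down, gripper open.
Joint ranges: [-177.58, 177.58], [-47.91, 125.51], [2.72, 160], [-65.01, 245.01], [3.68, 167.84], [-153.87, 153.87]. Speed limits (degrees/s): [127.2, 127.2, 159.86, 180, 180, 180].

### API

Orientations are given as a 3x3 rotation matrix whose columns are the frame's x, y, z axes.
In Python, from station import env gives the robot as it stands.
- The arm moves only by the shell command python3 inch.py 'ROWS' [OPENING]. ROWS is a JSON list of rows, 1 to 20 of them, each of 6 numbers: dx, dy, dz in m, then a rotation vector rx, ry, rz in degrees; each row is the pose to reach, as a shift and turn from the pose commanded when the command began, along the tool's axes at that moment; what a row does not reach only later rows make up. A row lasts 1/8 s, in which the tool goes at most 0.0625 m and 10.7 degrees, less where a joint would pass 70% of its speed; a pose out of reach is approached as far as the arm can. OPENING is the finger opening in m, set as the command begins (- or left out keeps the last). The fingers move at their own pace and stop on an object; the grip force is fixed at half the most. Time passes only in rows, so rows that do not move let the fingers close. It prints the time, the measured TCP pose, the force, the opening and the grip force at its end.
- env.observe(): the state, without advancing time (a new reading comes with each control period).
- env.grab_frame(name): name is "scene" or "top" or "wrist"; returns a dict with "frame" (420x560x3 uint8, red, green, blue), "fx", "fy", "cx", "cy" (pixels), "k1" (the pictures are not rectified: a ray, as slopes to the right and down, at radius r is drawn at 1 + k1 r^2 times it, then the intrinsics apply), "rvec" (rotation vector, rad) and "tvec" (3), from world to camera coordinates, as OpenCV has them. Camera axes: x right, y down, z forward; pixel columns grow to the right and rows downward; lengths in m; the calibration is good to about 2 mm. A picture is of the moment at which its call begins. There is no depth.
- env.finish_job(): hands the job in; it is judged then, once.
The state is a dict: "time": time; "joints": joint angles; "qvel": joint speeds; "tau": joint torques, N m; "tool_pos": TCP position; "orientation": TCP orientation; "force": force on the tool from outside, world axes, zero at the start; "wrist_torque": the same for the moment, N m; "width": finger opening in m; "grasp_force": force on a finger pad.
Only numpy, scipy, OpenCV 4.12 (cv2) and the standard library are available. Lean on these libraries where they do the work, as an engineer would, in place of code of your own. Each camera call takes 0.05 s, during which the arm holds its last target. There are 200 camera calls.

## Working session

There is one attempt and no reset: what is moved stays moved. The work goes in short steps, Python scripts to look and compute and a shell command to move; the robot and the scene stay as the last step left them, time stands still between calls to the robot, and variables do not carry over. Pictures are saved under pics/ and viewed, at most 10 in all, crops included, and the job is handed in when it is done.

```bash
ls; mkdir -p pics
cat > h.py <<'E'
import numpy as np, cv2, json
from station import env
def grab(n,save=None):
    f=env.grab_frame(n)
    if save: cv2.imwrite('pics/'+save+'.png',f['frame'][:,:,::-1])
    return f
def cam(f):
    K=np.array([[f['fx'],0,f['cx']],[0,f['fy'],f['cy']],[0,0,1.]]); D=np.array([f['k1'],0,0,0,0.])
    R=cv2.Rodrigues(np.array(f['rvec'],float))[0]; t=np.array(f['tvec'],float).ravel()
    return K,D,R,t
def rays(f,px):
    K,D,R,t=cam(f)
    u=cv2.undistortPoints(np.array(px,float).reshape(-1,1,2),K,D).reshape(-1,2)
    d=np.c_[u,np.ones(len(u))]@R
    return -R.T@t,d/np.linalg.norm(d,axis=1)[:,None]
def onplane(f,px,z):
    o,d=rays(f,px); return o+d*((z-o[2])/d[:,2])[:,None]
def proj(f,P):
    K,D,R,t=cam(f)
    return cv2.projectPoints(np.array(P,float).reshape(-1,1,3),np.array(f['rvec'],float),t,K,D)[0].reshape(-1,2)
def tri(fs,pxs):
    A=np.zeros((3,3));b=np.zeros(3);L=[]
    for f,p in zip(fs,pxs):
        o,d=rays(f,[p]);d=d[0];M=np.eye(3)-np.outer(d,d);A+=M;b+=M@o;L.append((o,M))
    x=np.linalg.solve(A,b); return x,[np.linalg.norm(M@(x-o)) for o,M in L]
E
python3 - <<'E'
from h import *
for n in('scene','top','wrist'):
    f=grab(n,n+'0'); K,D,R,t=cam(f); print(n,(-R.T@t).round(3),R[2].round(2),f['fx'],f['k1'])
a=[cv2.imread(f'pics/{n}0.png') for n in('scene','top')]
s=env.observe();print(s['time'],s['tool_pos'],s['orientation'],env.hold_point_z)
E
```

```text
inch.py
pics
station.py
scene [-0.086  0.69   0.707] [ 0.56 -0.61 -0.56] 513.3067957020407 0.06053368397696426
top [ 0.294 -0.021  1.422] [ 0.2   0.   -0.98] 495.0845915609588 -0.13274005449683307
wrist [ 0.208 -0.593  0.374] [-0.27 -0.06 -0.96] 344.2470177340975 -0.05866559548894096
0.15 [ 0.13934897 -0.60911624  0.2308921 ] [[ 9.74842355e-01  2.22895441e-01 -6.57705037e-05]
 [ 2.22895423e-01 -9.74842043e-01  7.88633377e-04]
 [ 1.11666932e-04 -7.83453163e-04 -9.99999687e-01]] 0.0187
```

View pics/top0.png

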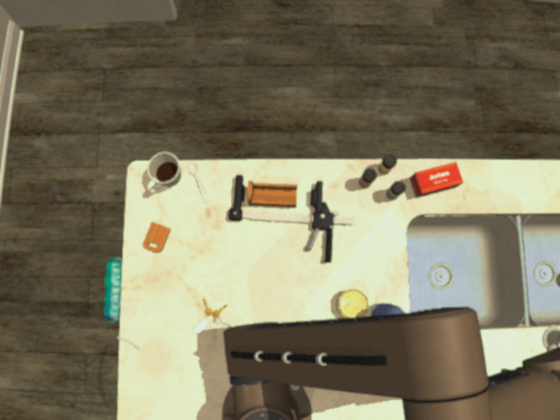

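View pics/scene0.png

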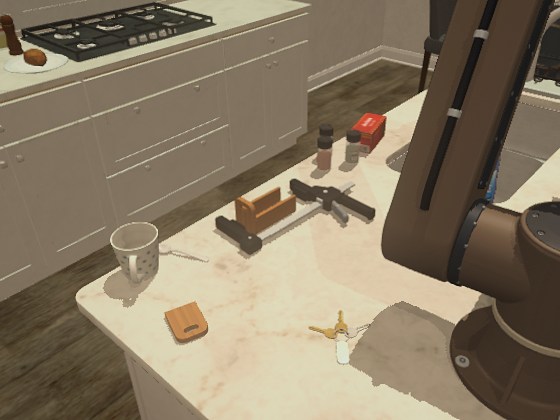

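The top view shows the panel at about (157,237), the caddy at (272,194) with its open end to the right, the clamp head at (322,215) with the handle at (328,260) and the trigger at (312,240), the mug at (163,170) and the jars near (388,165), (368,178) and (397,190). The scene view shows the panel at (187,322), with its slot towards the bottom of the picture.

Run:
```python
from h import *
ft=grab('top')
P=dict(panel=(157,237),caddyL=(249,194),caddyR=(297,195),head=(322,215),barL=(237,215),tail=(354,222),handle=(328,260),trig=(309,248),nearjaw=(318,186),mug=(163,170),jar=(368,178))
for k,p in P.items(): print(k,onplane(ft,[p],0.02)[0].round(3))
I=ft['frame'][:,:,::-1]
hsv=cv2.cvtColor(I.copy(),cv2.COLOR_BGR2HSV); print(hsv[235,157],hsv[190,272],hsv[194,249],hsv[280,250])
c=cv2.resize(I[150:290,130:370],None,fx=3.3,fy=3.3,interpolation=cv2.INTER_CUBIC); cv2.imwrite('pics/topc.png',c)
```

```text
panel [0.492 0.311 0.02 ]
caddyL [0.617 0.046 0.02 ]
caddyR [ 0.614 -0.094  0.02 ]
head [ 0.554 -0.165  0.02 ]
barL [0.555 0.08  0.02 ]
tail [ 0.533 -0.257  0.02 ]
handle [ 0.424 -0.179  0.02 ]
trig [ 0.459 -0.125  0.02 ]
nearjaw [ 0.64  -0.155  0.02 ]
mug [0.692 0.301 0.02 ]
jar [ 0.664 -0.303  0.02 ]
[ 14 186 200] [ 14 178 168] [ 14 181 203] [ 28  49 229]
```

View pics/topc.png

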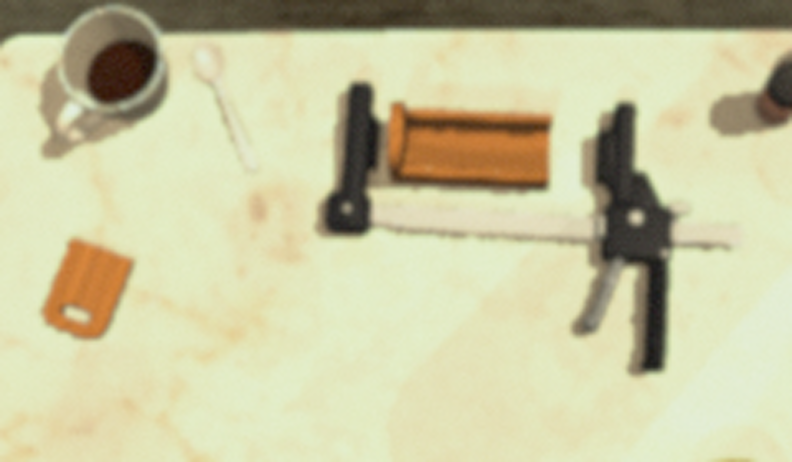

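```bash
cat >> h.py <<'E'
from scipy.spatial.transform import Rotation as Ro
def mk(x,z):
    z=np.array(z,float);z/=np.linalg.norm(z);x=np.array(x,float);x-=z*(x@z);x/=np.linalg.norm(x)
    return np.c_[x,np.cross(z,x),z]
def rel(pos,R):
    s=env.observe();R0=np.array(s['orientation']);d=R0.T@(np.array(pos)-s['tool_pos'])
    r=Ro.from_matrix(R0.T@R).as_rotvec(degrees=True)
    print('row',d.round(4).tolist(),r.round(2).tolist(),'need rows',round(max(np.linalg.norm(d)/.0625,np.linalg.norm(r)/10.7),1))
E
python3 -c "
from h import *
rel([.5,-.13,.36],mk([0,1,0],[0,0,-1]))"
```

```text
row [0.4584, -0.3868, -0.1288] [-0.03, -0.03, -77.12] need rows 9.8
```

```bash
python3 inch.py '[[0.458,-0.387,-0.129,0,0,-77.1],[0.458,-0.387,-0.129,0,0,-77.1],[0.458,-0.387,-0.129,0,0,-77.1],[0.458,-0.387,-0.129,0,0,-77.1],[0.458,-0.387,-0.129,0,0,-77.1],[0.458,-0.387,-0.129,0,0,-77.1],[0.458,-0.387,-0.129,0,0,-77.1],[0.458,-0.387,-0.129,0,0,-77.1],[0.458,-0.387,-0.129,0,0,-77.1],[0.458,-0.387,-0.129,0,0,-77.1],[0.458,-0.387,-0.129,0,0,-77.1],[0.458,-0.387,-0.129,0,0,-77.1],[0.458,-0.387,-0.129,0,0,-77.1]]' 0.085
python3 - <<'E'
from h import *
f=grab('wrist','w1');s=env.observe();print(s['joints'],s['tool_pos'],s['time'])
import pickle; pickle.dump(f,open('w1.pkl','wb'))
E
```

```text
time: 1.82
tool_pos: [0.4989, -0.1308, 0.36]
orientation: [[0.002, 1.0, -0.001], [1.0, -0.002, -0.0], [-0.0, -0.001, -1.0]]
force: [0.2, 0.9, -0.1]
width: 0.0849
grasp_force: 0.0
[-2.20292691e+01  1.26249579e+01  9.32693368e+01 -9.40312612e-03
  7.41270543e+01 -2.19111735e+01] [ 0.49899292 -0.13085614  0.36010206] 1.875
```

View pics/w1.png

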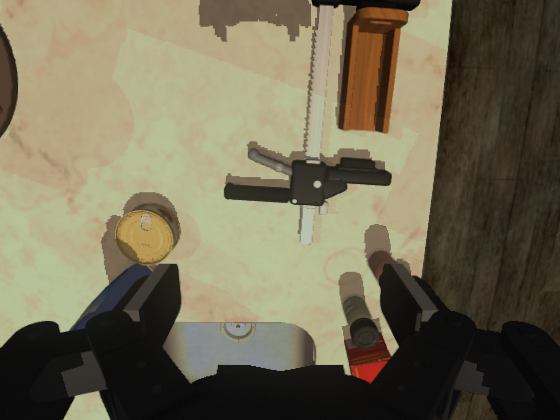

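The wrist view shows the caddy at (375,70) with its open end near (365,130), the bar running from (322,10) to (306,240), the head at (308,183), the near pad at (358,163), the handle from (230,191) to (290,195) and the trigger from (250,152) to (290,170).

Run:
```python
from h import *
I=cv2.imread('pics/w1.png')[0:210,215:425]
cv2.imwrite('pics/w1c.png',cv2.resize(I,None,fx=2.85,fy=2.85,interpolation=cv2.INTER_CUBIC))
```

```text
(no output)
```

View pics/w1c.png

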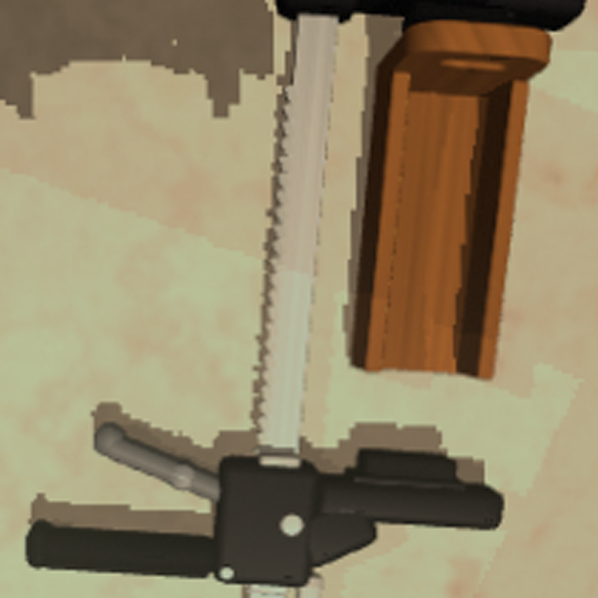

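The crop shows the outer top corners of the caddy's open end at about (366,370) and (495,379), the pad face edge at (360,452)–(455,460), the handle at (30–215, 522–578) and the trigger swell at (185,478).

Run:
```python
from h import *
import pickle
f=pickle.load(open('w1.pkl','rb'))
def w(p,z): return onplane(f,[(p[0]/2.85+215,p[1]/2.85)],z)[0]
L=w((366,370),.045);R=w((495,379),.045);F=w((524,85),.045)
print('open L,R',L.round(4),R.round(4),np.linalg.norm(L-R)); a=F-R;print('caddy axis deg',np.degrees(np.arctan2(a[1],a[0])),np.degrees(np.arctan2(*(R-L)[[1,0]])), 'mid',((L+R)/2).round(4))
print('bottom L',w((350,365),0).round(4))
b0=(w((258,450),.019)+w((298,450),.019))/2;b1=(w((297,40),.019)+w((336,40),.019))/2
print('bar',b0,b1,np.degrees(np.arctan2(*(b1-b0)[[1,0]])))
for n,p,z in [('padL',(360,452),.03),('padR',(455,460),.03),('hTip',(27,545),.025),('hfront@100',(100,527),.028),('hback@100',(100,572),.028),('hf215',(213,537),.028),('hb215',(213,578),.028),('trigswell',(185,478),.02),('trigtip',(105,435),.02),('head',(268,520),.03)]:
    print(n,w(p,z).round(4))
# panel from top view + scene view
ft=grab('top');fs=grab('scene')
for g,roi in((ft,(210,265,130,185)),(fs,(290,355,155,220))):
    h=cv2.cvtColor(g['frame'][roi[0]:roi[1],roi[2]:roi[3]].copy(),cv2.COLOR_RGB2HSV)
    m=cv2.inRange(h,(5,110,60),(22,255,255));c=max(cv2.findContours(m,0,1)[0],key=cv2.contourArea)
    hull=cv2.convexHull(c)+np.array([roi[2],roi[0]])
    X=onplane(g,hull.reshape(-1,2),.012)[:,:2]
    r=cv2.minAreaRect(X.astype(np.float32)*1000);print('panel',r,cv2.contourArea(c))
    cv2.imwrite('pics/m%d.png'%roi[0],m)
```

```text
open L,R [ 0.5809 -0.087   0.045 ] [ 0.6409 -0.0908  0.045 ] 0.060103227792565696
caddy axis deg 88.27443240967978 -3.6693578715453823 mid [ 0.6109 -0.0889  0.045 ]
bottom L [ 0.5808 -0.0872  0.    ]
bar [ 0.54367758 -0.1273519   0.019     ] [0.5574351  0.05811982 0.019     ] 85.75780657908302
padL [ 0.5824 -0.1268  0.03  ]
padR [ 0.6289 -0.1306  0.03  ]
hTip [ 0.4183 -0.1738  0.025 ]
hfront@100 [ 0.4555 -0.1641  0.028 ]
hback@100 [ 0.4549 -0.1871  0.028 ]
hf215 [ 0.5115 -0.1693  0.028 ]
hb215 [ 0.5116 -0.1904  0.028 ]
trigswell [ 0.4977 -0.1411  0.02  ]
trigtip [ 0.4584 -0.1196  0.02  ]
head [ 0.5385 -0.1603  0.03  ]
panel ((492.3202209472656, 316.1236572265625), (59.07941436767578, 78.99095916748047), 69.82148742675781) 489.0
panel ((487.0247497558594, 323.6741027832031), (59.95657730102539, 86.81524658203125), 70.04473876953125) 1106.0
```

```bash
cat >> h.py <<'E'
up=np.array([0,0,1.])
def hd(a): return np.array([np.cos(np.radians(a)),np.sin(np.radians(a)),0])
def pickR(a,th):
    p=hd(a);t=np.radians(th); return mk(p*np.cos(t)-up*np.sin(t),-p*np.sin(t)-up*np.cos(t))
def placeR(a,th): # panel upright, tool heading a, tool tilted th from horizontal... picks rotated 90
    p=hd(a);t=np.radians(th); return mk(up*np.cos(t)+p*np.sin(t), -up*np.sin(t)+p*np.cos(t))
E
python3 - <<'E'
from h import *
import pickle
f=pickle.load(open('w1.pkl','rb'));s=env.observe();R=np.array(s['orientation']);T=np.array(s['tool_pos'])
for dz in(0,-.013):
  print(dz,proj(f,[T+R@np.array([x,y,dz]) for y in(-.0425,.0425) for x in(-.011,.011)]).round(0).tolist())
R=pickR(159.8,40);c=np.array([.4923,.3161,0])+.008*hd(159.8)+.009*up
rel(c-R[:,2]*.10,R)
E
```

```text
0 [[191.0, 290.0], [187.0, 247.0], [372.0, 290.0], [376.0, 247.0]]
-0.013 [[184.0, 305.0], [179.0, 259.0], [380.0, 305.0], [384.0, 259.0]]
row [0.4716, -0.0755, 0.2746] [-24.36, -34.84, -66.89] need rows 8.8
```

```bash
python3 inch.py '[[0.472,-0.076,0.25,-24.4,-34.8,-66.9],[0.472,-0.076,0.25,-24.4,-34.8,-66.9],[0.472,-0.076,0.25,-24.4,-34.8,-66.9],[0.472,-0.076,0.25,-24.4,-34.8,-66.9],[0.472,-0.076,0.25,-24.4,-34.8,-66.9],[0.472,-0.076,0.25,-24.4,-34.8,-66.9],[0.472,-0.076,0.25,-24.4,-34.8,-66.9],[0.472,-0.076,0.25,-24.4,-34.8,-66.9],[0.472,-0.076,0.25,-24.4,-34.8,-66.9],[0.472,-0.076,0.25,-24.4,-34.8,-66.9],[0.472,-0.076,0.25,-24.4,-34.8,-66.9],[0.472,-0.076,0.25,-24.4,-34.8,-66.9]]' 0.074
python3 - <<'E'
from h import *
f=grab('wrist','w2');s=env.observe();print(s['joints'])
import pickle; pickle.dump(f,open('w2.pkl','wb'))
h=cv2.cvtColor(f['frame'].copy(),cv2.COLOR_RGB2HSV)
m=cv2.inRange(h,(5,110,60),(22,255,255));c=max(cv2.findContours(m,0,1)[0],key=cv2.contourArea)
print(cv2.boundingRect(c),cv2.contourArea(c))
X=onplane(f,cv2.convexHull(c).reshape(-1,2),.012)[:,:2]; print(cv2.minAreaRect(X.astype(np.float32)*1000))
E
```

```text
time: 3.48
tool_pos: [0.424, 0.3569, 0.1311]
orientation: [[-0.738, 0.362, 0.569], [0.273, 0.932, -0.238], [-0.617, -0.02, -0.787]]
force: [-0.2, -0.0, 0.9]
width: 0.074
grasp_force: 0.0
[ 48.75834857  31.37885644 114.89999054 -64.95055137  40.2404613
  33.55779369]
(233, 135, 76, 73) 4888.5
((487.5580749511719, 321.5262145996094), (59.839988708496094, 89.15852355957031), 69.84481048583984)
```

View pics/w2.png

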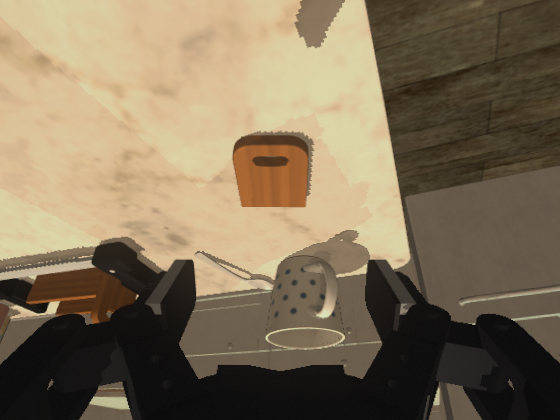

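The wrist view shows the panel at (271,175) with its slot at (270,160), pointing towards the camera. J4 is at its limit, so I will use a smaller tilt.

Run:
```python
from h import *
R=pickR(159.8,28);c=np.array([.4918,.3181,0])+.009*hd(159.8)+.0075*up+.005*R[:,2]
print(c);rel(c-R[:,2]*.06,R)
```

```text
[0.48555654 0.32039715 0.00308526]
row [0.013, -0.0108, 0.0855] [-1.53, 10.09, -0.23] need rows 1.4
```

```bash
python3 inch.py '[[0.013,-0.011,0.085,-1.5,10.1,-0.2],[0.013,-0.011,0.085,-1.5,10.1,-0.2],[0.013,-0.011,0.085,-1.5,10.1,-0.2],[0.013,-0.011,0.085,-1.5,10.1,-0.2]]' 0.074
python3 - <<'E'
from h import *
print(np.round(env.observe()['joints'],1))
R=pickR(159.8,28);c=np.array([.4918,.3181,0])+.009*hd(159.8)+.0075*up+.005*R[:,2]
rel(c-R[:,2]*.06,R);rel(c,R)
E
```

```text
time: 4.03
tool_pos: [0.4582, 0.3312, 0.0566]
orientation: [[-0.829, 0.345, 0.441], [0.304, 0.939, -0.162], [-0.47, -0.001, -0.883]]
force: [0.6, 0.3, -0.6]
width: 0.0737
grasp_force: 0.0
[ 39.7  36.9 115.6 -63.8  26.9  27.8]
row [-0.0009, -0.0007, 0.001] [-0.01, 0.01, 0.05] need rows 0.0
row [-0.0009, -0.0007, 0.061] [-0.01, 0.01, 0.05] need rows 1.0
```

```bash
python3 inch.py '[[-0.001,-0.001,0.02,0,0,0],[-0.001,-0.001,0.035,0,0,0],[-0.001,-0.001,0.035,0,0,0]]' 0.074
python3 - <<'E'
from h import *
print(np.round(env.observe()['joints'],1))
R=pickR(159.8,28);c=np.array([.4918,.3181,0])+.009*hd(159.8)+.0075*up+.005*R[:,2]
rel(c,R)
E
```

```text
time: 4.4
tool_pos: [0.4774, 0.3296, 0.0311]
orientation: [[-0.835, 0.349, 0.425], [0.305, 0.937, -0.168], [-0.457, -0.01, -0.889]]
force: [0.4, -0.1, 1.1]
width: 0.0741
grasp_force: 0.0
[ 38.1  40.  113.8 -64.9  25.8  27.9]
row [0.0032, -0.0055, 0.03] [-0.62, -0.78, 0.1] need rows 0.5
```

Run:
```python
from h import *
R=pickR(159.8,23);c=np.array([.4918,.3181,0])+.010*hd(159.8)+.0068*up+.005*R[:,2]
rel(c,R)
```

```text
row [0.0048, -0.0055, 0.0301] [-0.62, 4.22, 0.07] need rows 0.5
```

```bash
python3 inch.py '[[0.0048,-0.0055,0.01,-0.6,4.2,0],[0.0048,-0.0055,0.02,-0.6,4.2,0],[0.0048,-0.0055,0.03,-0.6,4.2,0],[0.0048,-0.0055,0.03,-0.6,4.2,0]]' 0.074
python3 - <<'E'
from h import *
print(np.round(env.observe()['joints'],1))
R=pickR(159.8,23);c=np.array([.4918,.3181,0])+.010*hd(159.8)+.0068*up+.005*R[:,2]
rel(c,R)
E
```

```text
time: 4.9
tool_pos: [0.4837, 0.3208, 0.0024]
orientation: [[-0.864, 0.344, 0.367], [0.316, 0.939, -0.136], [-0.391, -0.001, -0.92]]
force: [0.1, -0.8, 0.8]
width: 0.0739
grasp_force: 0.0
[ 35.2  42.4 113.6 -61.9  21.4  23.2]
row [-0.0004, 0.0003, 0.0003] [-0.04, 0.05, 0.09] need rows 0.0
```

Reached; now close.

```bash
python3 inch.py '[[0,0,0,0,0,0],[0,0,0,0,0,0],[0,0,0,0,0,0],[0,0,0,0,0,0],[0,0,0,0,0,0]]' 0.05
python3 inch.py '[[0,0,-0.03,0,0,0],[0,0,-0.06,0,0,0],[0,0,-0.1,0,0,0],[0,0,-0.13,0,0,0],[0,0,-0.13,0,0,0]]'
python3 - <<'E'
from h import *
f=grab('wrist','w3');print(np.round(env.observe()['joints'],1))
E
```

```text
time: 5.52
tool_pos: [0.4837, 0.3212, 0.0037]
orientation: [[-0.864, 0.344, 0.368], [0.316, 0.939, -0.134], [-0.392, 0.0, -0.92]]
force: [-2.7, 0.0, 5.0]
width: 0.0572
grasp_force: 63.5
time: 6.15
tool_pos: [0.436, 0.3392, 0.1246]
orientation: [[-0.863, 0.343, 0.37], [0.317, 0.939, -0.132], [-0.393, 0.003, -0.92]]
force: [0.1, -0.1, -1.7]
width: 0.0573
grasp_force: 64.5
[ 40.   29.  113.3 -39.9  32.    3.3]
```

View pics/w3.png

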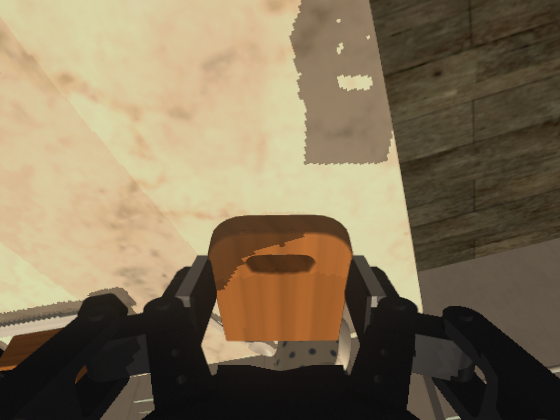

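The panel is held between the fingers: slot at (280,263), bottom edge at row 341 (columns 228–342), top edge at row 217.

```bash
cat >> h.py <<'E'
# panel in tool frame (at grasp)
_R=np.array([[-0.864,0.344,0.368],[0.316,0.939,-0.134],[-0.392,0.0,-0.92]]);_T=np.array([.4837,.3212,.0037])
_p=hd(159.8);_q=np.cross(up,_p)
PR=_R.T@np.c_[_p,_q,up]
_c=np.array([.4918,.3181,0]); PT=_R.T@(_c-_T); PT[1]=0
E
python3 - <<'E'
from h import *
f=env.grab_frame('wrist');s=env.observe();R=np.array(s['orientation']);T=np.array(s['tool_pos'])
print(PT,PR.round(3))
for z in(0,.012):
  for x in(-.04,.04):
    print(z,x,proj(f,[T+R@(PT+PR@np.array([x,y,z])) for y in(-.03,.03)]).round(0).tolist())
h=cv2.cvtColor(f['frame'].copy(),cv2.COLOR_RGB2HSV)[210:350,200:360]
m=cv2.inRange(h,(3,90,20),(22,255,255))
for r in(0,4,8,60,100,115,120,125,128,130,132,134):
  c=np.flatnonzero(m[r]);print(r+210,c[[0,-1]]+200 if len(c) else None,end=' ')
E
```

```text
[-0.0065276  0.         0.0068002] [[ 0.92   0.002 -0.392]
 [ 0.001 -1.     0.   ]
 [-0.392 -0.001 -0.92 ]]
0 -0.04 [[333.0, 320.0], [226.0, 320.0]]
0 0.04 [[352.0, 210.0], [206.0, 210.0]]
0.012 -0.04 [[335.0, 339.0], [223.0, 339.0]]
0.012 0.04 [[357.0, 230.0], [201.0, 230.0]]
210 None 214 [200 203] 218 [200 332] 270 [204 358] 310 [202 358] 325 [201 359] 330 [200 339] 335 [200 338] 338 [200 338] 340 [226 337] 342 None 344 None
```

```bash
cat >> h.py <<'E'
def place(gap,h,cyaw=86.5,mid=(.6109,-.0889)):
    cy=hd(cyaw);Rp=np.c_[up,np.cross(-cy,up),-cy];R=Rp@PR.T
    O=np.array([mid[0],mid[1],0])-gap*cy+(.04+h)*up
    return O-R@PT,R
E
python3 - <<'E'
from h import *
p,R=place(.004,.002);print(p,R.round(2));rel(p+[-.03,-.03,.2],R)
E
```

```text
[ 0.61040963 -0.09658176  0.05066841] [[ 0.02  1.    0.06]
 [ 0.39 -0.06  0.92]
 [ 0.92  0.   -0.39]]
row [-0.3221, -0.3869, -0.0022] [-30.16, 76.27, 74.58] need rows 10.4
```

```bash
python3 inch.py '[[0,0,-0.06,0,0,0],[-0.322,-0.387,-0.002,-30.2,76.3,74.6],[-0.322,-0.387,-0.002,-30.2,76.3,74.6],[-0.322,-0.387,-0.002,-30.2,76.3,74.6],[-0.322,-0.387,-0.002,-30.2,76.3,74.6],[-0.322,-0.387,-0.002,-30.2,76.3,74.6],[-0.322,-0.387,-0.002,-30.2,76.3,74.6],[-0.322,-0.387,-0.002,-30.2,76.3,74.6],[-0.322,-0.387,-0.002,-30.2,76.3,74.6],[-0.322,-0.387,-0.002,-30.2,76.3,74.6],[-0.322,-0.387,-0.002,-30.2,76.3,74.6],[-0.322,-0.387,-0.002,-30.2,76.3,74.6],[-0.322,-0.387,-0.002,-30.2,76.3,74.6],[-0.322,-0.387,-0.002,-30.2,76.3,74.6]]'
python3 - <<'E'
from h import *
print(np.round(env.observe()['joints'],1))
p,R=place(.004,.002);rel(p+[-.03,-.03,.2],R);rel(p+[0,-.008,.06],R)
E
```

```text
time: 8.0
tool_pos: [0.5803, -0.1268, 0.2501]
orientation: [[0.022, 0.998, 0.057], [0.392, -0.061, 0.918], [0.92, 0.002, -0.393]]
force: [-0.3, 0.0, -0.5]
width: 0.0572
grasp_force: 65.7
[-38.2  40.2  89.4  50.   98.8 -50.2]
row [0.0006, 0.0001, -0.0] [-0.03, 0.07, 0.02] need rows 0.0
row [-0.1188, 0.0284, 0.0769] [-0.03, 0.07, 0.02] need rows 2.3
```

```bash
python3 inch.py '[[-0.06,0.014,0.038,0,0,0],[-0.118,0.028,0.077,0,0,0],[-0.118,0.028,0.077,0,0,0],[-0.118,0.028,0.077,0,0,0]]'
python3 - <<'E'
from h import *
fs=grab('scene');ft=grab('top')
p,R=place(.004,.002);rel(p+[0,-.008,.06],R)
s=env.observe();R=np.array(s['orientation']);T=np.array(s['tool_pos'])
for n,f in(('s',fs),('t',ft)):
  print(n,proj(f,[T+R@(PT+PR@np.array([x,y,z])) for x in(-.04,.04) for y in(-.03,.03) for z in (0,.012)]).round(0).astype(int).tolist())
a=cv2.resize(fs['frame'][130:260,200:370],None,fx=3,fy=3,interpolation=2)
b=cv2.resize(ft['frame'][150:270,220:360],None,fx=2.0,fy=2.0,interpolation=2)
o=np.zeros((390,800,3),np.uint8);o[:,:510]=a;o[:240,515:795]=b
cv2.imwrite('pics/c4.png',o[:,:,::-1])
E
```

```text
time: 8.5
tool_pos: [0.6102, -0.1035, 0.1124]
orientation: [[0.022, 0.998, 0.056], [0.39, -0.06, 0.919], [0.92, 0.002, -0.391]]
force: [-0.9, -0.6, -1.7]
width: 0.0573
grasp_force: 65.7
row [-0.0033, 0.0, 0.001] [0.07, 0.03, 0.13] need rows 0.1
s [[281, 176], [285, 174], [299, 185], [302, 183], [281, 147], [284, 145], [299, 155], [303, 154]]
t [[301, 182], [305, 182], [300, 203], [304, 203], [302, 175], [307, 175], [301, 197], [306, 197]]
```

View pics/c4.png

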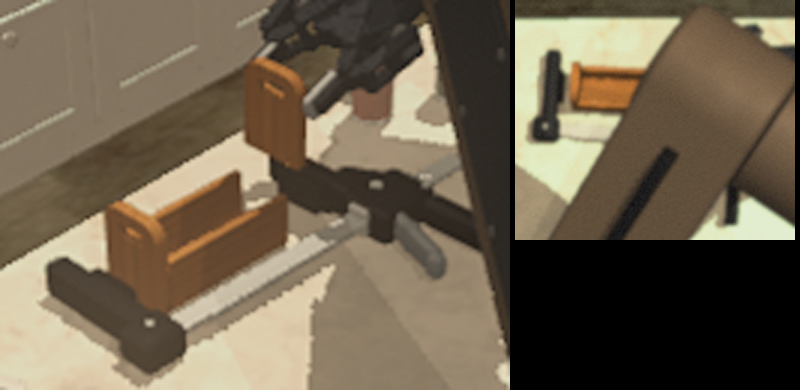

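The scene crop shows the panel upright with its bottom corners at about (282,177) and (300,186) in full-frame pixels, as predicted. The caddy's open-end wall tops are at (296,197) and (280,188).

Run:
```python
from h import *
fs=grab('scene')
print(proj(fs,[(.5809,-.087,.045),(.6409,-.0908,.045)]).round(1).tolist())
print(onplane(fs,[(295.7,196.7),(280,187.7)],.045).round(4).tolist())
p,R=place(.005,.002);rel(p+[0,0,.02],R);rel(p,R)
```

```text
[[295.7, 194.6], [278.1, 185.2]]
[[0.5748, -0.08, 0.045], [0.6296, -0.0854, 0.045]]
row [-0.0375, -0.0007, 0.0233] [0.1, 0.04, 0.14] need rows 0.7
row [-0.0558, -0.0008, 0.0312] [0.1, 0.04, 0.14] need rows 1.0
```

```bash
python3 inch.py '[[-0.0375,-0.002,0.0233,0,0,0],[-0.0375,-0.002,0.0233,0,0,0],[-0.048,-0.002,0.028,0,0,0],[-0.054,-0.002,0.0305,0,0,0],[-0.0558,-0.002,0.0312,0,0,0],[-0.0558,-0.002,0.0312,0,0,0]]'
```

```text
time: 9.4
tool_pos: [0.6088, -0.0969, 0.0498]
orientation: [[0.022, 0.998, 0.058], [0.389, -0.062, 0.919], [0.921, 0.003, -0.39]]
force: [-0.4, -0.5, 5.4]
width: 0.0576
grasp_force: 66.1
```

```bash
python3 inch.py '[[0,0,0,0,0,0],[0,0,0,0,0,0],[0,0,0,0,0,0],[0,0,0,0,0,0]]' 0.070
python3 - <<'E'
from h import *
f=grab('wrist','w5');fs=grab('scene')
o=np.zeros((420,800,3),np.uint8);o[:,:460]=f['frame'][:,50:510];o[:390,462:800]=cv2.resize(fs['frame'][130:260,225:338],None,fx=3,fy=3,interpolation=2)[:,:338]
cv2.imwrite('pics/c5.png',o[:,:,::-1]);print(proj(f,[(.5809,-.087,.045),(.6409,-.0908,.045)]))
E
```

```text
time: 9.9
tool_pos: [0.6086, -0.0967, 0.0485]
orientation: [[0.023, 0.998, 0.058], [0.39, -0.062, 0.919], [0.92, 0.002, -0.391]]
force: [0.8, -0.3, -0.7]
width: 0.0696
grasp_force: 0.0
[[222.09956084 262.97255311]
 [346.79050509 263.04088395]]
```

View pics/c5.png

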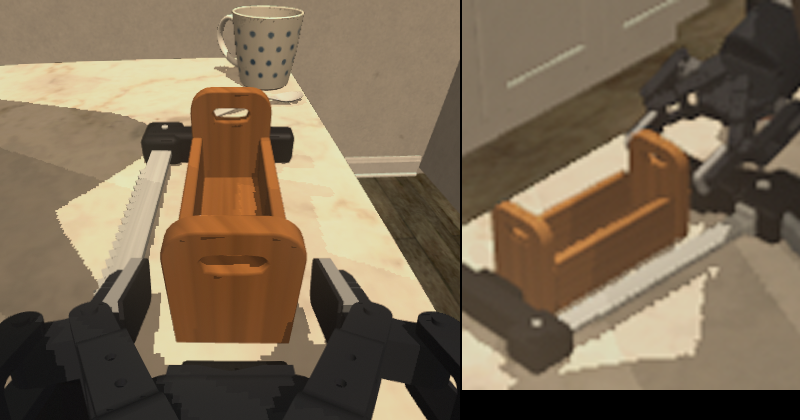

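The panel stands upright on the open end: in the left image it spans columns 162–305 and rows 215–342, square with the caddy walls and with the fingers clear on both sides. The scene view on the right agrees. Retracting now.

```bash
python3 inch.py '[[0,0,-0.02,0,0,0],[0,0,-0.045,0,0,0],[0.05,0,-0.07,0,0,0],[0.1,0,-0.09,0,0,0],[0.15,0,-0.11,0,0,0],[0.15,0,-0.11,0,0,0]]'
python3 - <<'E'
from h import *
b=hd(85.8);a=hd(-4.2)
R=mk(b.copy(),[0,0,-1]);R=mk(-a,[0,0,-1]);print(R.round(2))
t=np.array([.5411,-.1631,0])-.05*a+.002*b
for Rx in(mk(a,-up),mk(-a,-up)): rel(t+[0,0,.12],Rx)
print(np.round(env.observe()['joints'],1),t)
E
```

```text
time: 10.75
tool_pos: [0.606, -0.1412, 0.2342]
orientation: [[0.017, 0.998, 0.061], [0.395, -0.063, 0.917], [0.919, 0.008, -0.395]]
force: [-0.1, 0.5, -0.7]
width: 0.0699
grasp_force: 0.0
[[-1.    0.07  0.  ]
 [ 0.07  1.    0.  ]
 [ 0.    0.   -1.  ]]
row [-0.1133, -0.1143, 0.0232] [-51.89, -52.02, 79.53] need rows 10.1
row [-0.1133, -0.1143, 0.0232] [51.81, -51.69, -77.97] need rows 10.0
[-37.8  43.2  85.3  50.4  99.  -49.5] [ 0.49138075 -0.15744346  0.        ]
```

```bash
python3 inch.py '[[-0.01,-0.02,0.003,5.2,-5.2,-7.8],[-0.03,-0.04,0.006,15,-15,-23],[-0.1133,-0.1143,0.0232,51.8,-51.7,-78],[-0.1133,-0.1143,0.0232,51.8,-51.7,-78],[-0.1133,-0.1143,0.0232,51.8,-51.7,-78],[-0.1133,-0.1143,0.0232,51.8,-51.7,-78],[-0.1133,-0.1143,0.0232,51.8,-51.7,-78],[-0.1133,-0.1143,0.0232,51.8,-51.7,-78],[-0.1133,-0.1143,0.0232,51.8,-51.7,-78],[-0.1133,-0.1143,0.0232,51.8,-51.7,-78],[-0.1133,-0.1143,0.0232,51.8,-51.7,-78],[-0.1133,-0.1143,0.0232,51.8,-51.7,-78]]' 0.085
python3 - <<'E'
from h import *
f=grab('wrist','w6');print(np.round(env.observe()['joints'],1))
import pickle;pickle.dump(f,open('w6.pkl','wb'))
b=hd(85.8);a=hd(-4.2);t=np.array([.5411,-.1631,0])-.05*a+.002*b
rel(t+[0,0,.006],mk(-a,-up))
E
```

```text
time: 12.25
tool_pos: [0.4906, -0.1558, 0.116]
orientation: [[-0.997, 0.075, -0.007], [0.075, 0.997, 0.006], [0.008, 0.006, -1.0]]
force: [-0.0, -0.4, -0.2]
width: 0.0851
grasp_force: 0.0
[ -25.1   28.5  111.2    0.2   40.8 -110.9]
row [-0.0017, -0.0021, 0.1099] [0.32, -0.43, -0.1] need rows 1.8
```

View pics/w6.png

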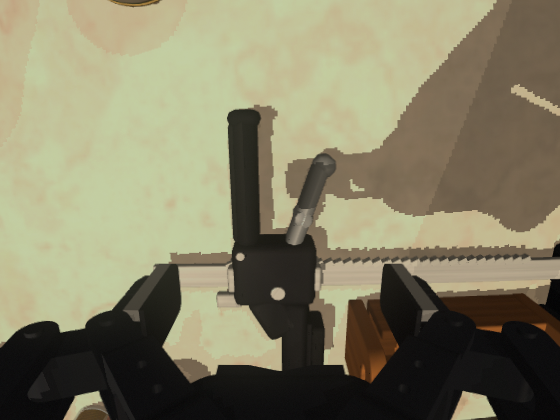

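The wrist view shows the handle at columns 230–258, rows 110–240, the trigger swell at (303,213), the trigger tip at (325,160), the near jaw at (300,340) and the panel/caddy at (365,340). Fingers should straddle handle and trigger.

Run:
```python
from h import *
import pickle
f1=pickle.load(open('w1.pkl','rb'));f6=pickle.load(open('w6.pkl','rb'))
for n,p,q in[('swell',(279.9,167.7),(303,213)),('trigtip',(105/2.85+215,435/2.85),(325,160)),('hroot front',(213/2.85+215,537/2.85),(258,240)),('hroot back',(213/2.85+215,578/2.85),(232,240))]: print(n,tri([f1,f6],[p,q]))
s=env.observe();T=np.array(s['tool_pos']);T[2]=.006
b=hd(85.8);a=hd(-4.2);o=np.array([.5411,-.1631,0]);
for n,c in(('hgrip',(-.05,-.02,.03)),('tgrip',(-.05,.021,.022))): print(n,proj(f6,[o+c[0]*a+c[1]*b+c[2]*up]).round(0))
for u,v in((245,215),(303,213)):print(onplane(f6,[(u,v)],.025))
```

```text
swell (array([ 0.49639455, -0.14007365,  0.01504191]), [np.float64(0.002165958036123857), np.float64(0.002165958036123869)])
trigtip (array([ 0.45754823, -0.12029229,  0.01251145]), [np.float64(0.00036904668270945184), np.float64(0.00036904668270947683)])
hroot front (array([ 0.51212635, -0.17248273,  0.01815905]), [np.float64(0.000967340928426223), np.float64(0.0009673409284262277)])
hroot back (array([ 0.51186337, -0.19340029,  0.01619006]), [np.float64(0.00024363388854500075), np.float64(0.00024363388854498004)])
hgrip [[245. 216.]]
tgrip [[303. 213.]]
[[ 0.49028037 -0.18020876  0.025     ]]
[[ 0.49203107 -0.13887429  0.025     ]]
```

```bash
python3 inch.py '[[-0.0017,-0.002,0.05,0.3,-0.4,0],[-0.0017,-0.002,0.085,0.3,-0.4,0],[-0.0017,-0.002,0.1,0.3,-0.4,0],[-0.0017,-0.002,0.11,0.3,-0.4,0],[-0.0017,-0.002,0.11,0.3,-0.4,0]]'
python3 inch.py '[[0,0,0,0,0,0],[0,0,0,0,0,0],[0,0,0,0,0,0],[0,0,0,0,0,0]]' 0.05
python3 inch.py '[[0,0,0,0,0,0],[0,0,0,0,0,0],[0,0,0,0,0,0],[0,0,0,0,0,0]]' 0.0335
```

```text
time: 12.92
tool_pos: [0.4914, -0.1568, 0.0061]
orientation: [[-0.997, 0.072, 0.0], [0.072, 0.997, -0.001], [-0.0, -0.001, -1.0]]
force: [0.8, -0.6, 0.5]
width: 0.0854
grasp_force: 0.0
time: 13.42
tool_pos: [0.4919, -0.1574, 0.0073]
orientation: [[-0.997, 0.072, 0.003], [0.072, 0.997, -0.002], [-0.003, -0.002, -1.0]]
force: [-2.1, -5.3, 7.2]
width: 0.0499
grasp_force: 7.7
time: 13.92
tool_pos: [0.4923, -0.1579, 0.0079]
orientation: [[-0.997, 0.072, 0.004], [0.072, 0.997, -0.003], [-0.005, -0.003, -1.0]]
force: [-4.6, -8.3, 14.7]
width: 0.0336
grasp_force: 15.3
```

```bash
python3 inch.py '[[0,0,0,0,0,0],[0,0,0,0,0,0],[0,0,0,0,0,0],[0,0,0,0,0,0],[0,0,0,0,0,0],[0,0,0,0,0,0]]' 0.085
python3 - <<'E'
from h import *
f=grab('wrist','w7');ft=grab('top')
cv2.imwrite('pics/c7.png',np.hstack([f['frame'][:,:430],cv2.resize(ft['frame'][160:290,225:345],(360,390),interpolation=2)[:,:,:] if 0 else np.pad(cv2.resize(ft['frame'][160:290,225:345],(360,390),interpolation=2),((0,30),(0,0),(0,0)))])[:,:,::-1])
E
```

```text
time: 14.68
tool_pos: [0.4912, -0.1565, 0.0059]
orientation: [[-0.997, 0.072, 0.001], [0.072, 0.997, -0.001], [-0.001, -0.001, -1.0]]
force: [0.7, 2.2, -1.2]
width: 0.0848
grasp_force: 0.5
```

View pics/c7.png

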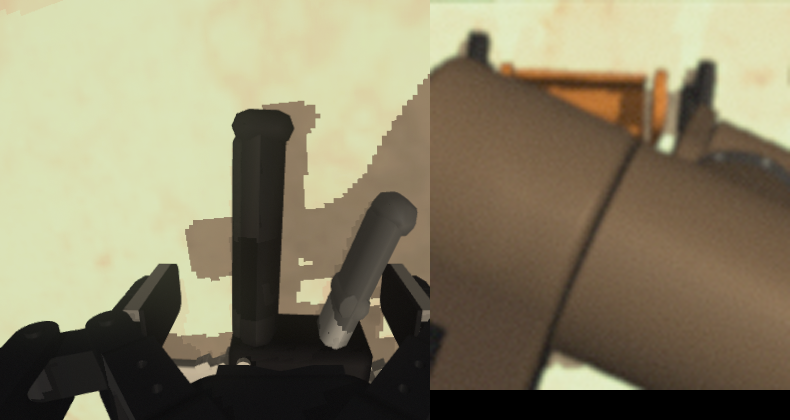

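The view shows the handle at (258,220) and the trigger at (365,270), just touching the right finger. The panel is still standing at (302,187) in the top view. I will shift +y on each release so the trigger comes right out.

```bash
python3 inch.py '[[0,0.008,0,0,0,0],[0,0.008,0,0,0,0],[0,0.008,0,0,0,0]]' 0.085
for i in 2 3; do
python3 inch.py '[[0,-0.008,0,0,0,0],[0,-0.008,0,0,0,0],[0,-0.008,0,0,0,0],[0,-0.008,0,0,0,0],[0,-0.008,0,0,0,0],[0,-0.008,0,0,0,0],[0,-0.008,0,0,0,0]]' 0.0335 | egrep 'time|force|width'
python3 inch.py '[[0,0,0,0,0,0],[0,0.008,0,0,0,0],[0,0.008,0,0,0,0],[0,0.008,0,0,0,0],[0,0.008,0,0,0,0],[0,0.008,0,0,0,0],[0,0.008,0,0,0,0]]' 0.085| egrep 'time|force|width'
done
python3 - <<'E'
from h import *
ft=grab('top','t8');fs=grab('scene')
cv2.imwrite('pics/c8.png',np.hstack([cv2.resize(fs['frame'][130:260,205:345],(420,390),interpolation=2),cv2.resize(ft['frame'][160:290,225:345],(360,390),interpolation=2)])[:,:,::-1])
E
```

```text
time: 15.15
tool_pos: [0.4918, -0.1485, 0.006]
orientation: [[-0.997, 0.072, 0.001], [0.072, 0.997, -0.001], [-0.001, -0.001, -1.0]]
force: [0.3, 0.4, 0.5]
width: 0.0848
grasp_force: 0.0
time: 16.02
force: [-3.0, -3.2, 7.4]
width: 0.034
grasp_force: 11.5
time: 16.9
force: [-0.3, 0.1, 0.1]
width: 0.0848
grasp_force: 0.0
time: 17.77
force: [-4.1, -3.2, 7.6]
width: 0.0336
grasp_force: 10.5
time: 18.65
force: [-1.3, -0.2, 0.8]
width: 0.0847
grasp_force: 0.0
```

View pics/c8.png

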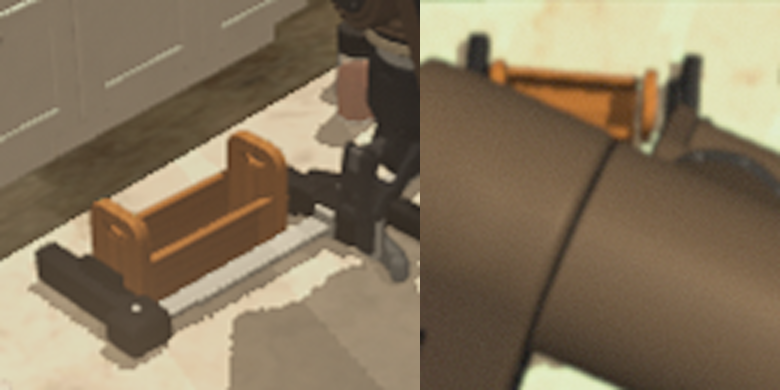

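The panel still stands flat against the caddy: scene crop (257,185), top crop (648,105). The pad is near it and the far jaw is close to the fixed end. That is more pictures viewed than the limit of 10 (12 so far), so I will view no more and work from numbers only.

```bash
python3 inch.py '[[0,-0.008,0,0,0,0],[0,-0.008,0,0,0,0],[0,-0.008,0,0,0,0],[0,-0.008,0,0,0,0],[0,-0.008,0,0,0,0]]' 0.042 | egrep 'time|force|width'
python3 inch.py '[[0,0,0,0,0,0],[0,0,0,0,0,0],[0,0,0,0,0,0]]' 0.0335 | egrep 'time|force|width'
python3 inch.py '[[0,0,0,0,0,0],[0,0.008,0,0,0,0],[0,0.008,0,0,0,0],[0,0.008,0,0,0,0],[0,0.008,0,0,0,0],[0,0.008,0,0,0,0],[0,0.008,0,0,0,0]]' 0.085| egrep 'time|force|width'
python3 inch.py '[[0,-0.008,0,0,0,0],[0,-0.008,0,0,0,0],[0,-0.008,0,0,0,0],[0,-0.008,0,0,0,0],[0,-0.008,0,0,0,0]]' 0.042 | egrep 'time|force|width'
python3 - <<'E'
from h import *
ft=grab('top','t9');fs=grab('scene','s9')
for g,roi in((ft,(170,215,235,330)),(fs,(165,245,215,305))):
    h=cv2.cvtColor(g['frame'][roi[0]:roi[1],roi[2]:roi[3]].copy(),cv2.COLOR_RGB2HSV)
    m=cv2.inRange(h,(5,110,60),(22,255,255));v=cv2.inRange(h,(0,0,0),(180,255,50))
    print(roi)
    for r in ([10,14,18,22] if roi[0]==170 else [20,26,32]): print(''.join('#' if a else ('k' if b else '.') for a,b in zip(m[r],v[r])))
E
```

```text
time: 19.38
force: [-2.8, -0.8, 4.8]
width: 0.0422
grasp_force: 7.0
time: 19.75
force: [-4.6, -1.9, 8.5]
width: 0.0335
grasp_force: 9.3
time: 20.62
force: [0.4, 0.5, 1.0]
width: 0.085
grasp_force: 0.0
time: 21.25
force: [-4.1, -4.5, 6.4]
width: 0.0424
grasp_force: 10.9
(170, 215, 235, 330)
.................####......................................................k...................
................########################################..........#####...kk...................
.#..................#.#################################################.kkkk...................
.#............................#########################################kkkkk...................
(165, 245, 215, 305)
.......##.......................###..............................####################.....
.........................####.........................################################....
....................###########..........#############################################....
```

```bash
python3 inch.py '[[0,0,0,0,0,0],[0,0,0,0,0,0]]' 0.038 | egrep 'time|force|width'
python3 inch.py '[[0,0,0,0,0,0],[0,0,0,0,0,0]]' 0.0345 | egrep 'time|force|width'
```

```text
time: 21.6
force: [-5.6, -4.4, 10.4]
width: 0.0382
grasp_force: 13.8
time: 21.85
force: [-5.2, -3.5, 12.7]
width: 0.0349
grasp_force: 17.6
```

```bash
python3 inch.py '[[0,0,0,0,0,0],[0,0,0,0,0,0]]' 0.0337 | egrep 'time|force|width'
python3 inch.py '[[0,0,0,0,0,0],[0,0.008,0,0,0,0],[0,0.008,0,0,0,0],[0,0.008,0,0,0,0],[0,0.008,0,0,0,0],[0,0.008,0,0,0,0],[0,0.008,0,0,0,0]]' 0.085| egrep 'time|force|width'
python3 inch.py '[[0,-0.008,0,0,0,0],[0,-0.008,0,0,0,0],[0,-0.008,0,0,0,0],[0,-0.008,0,0,0,0]]' 0.05 | egrep 'time|force|width'
python3 inch.py '[[0,0,0,0,0,0],[0,0,0,0,0,0]]' 0.046 | egrep 'time|force|width'
python3 inch.py '[[0,0,0,0,0,0],[0,0,0,0,0,0]]' 0.042 | egrep 'time|force|width'
```

```text
time: 22.1
force: [-6.3, -5.1, 14.0]
width: 0.0343
grasp_force: 19.6
time: 22.98
force: [-0.1, 0.4, 0.1]
width: 0.085
grasp_force: 0.0
time: 23.48
force: [-3.2, -4.9, 9.4]
width: 0.0499
grasp_force: 13.2
time: 23.72
force: [-5.3, -7.2, 12.5]
width: 0.0465
grasp_force: 17.3
time: 23.98
force: [-5.8, -8.4, 14.9]
width: 0.0425
grasp_force: 20.7
```

```bash
python3 inch.py '[[0,0,0,0,0,0],[0,0,0,0,0,0],[0,0,0,0,0,0]]' 0.039 | egrep 'time|force|width'
python3 inch.py '[[0,0,0,0,0,0],[0,0,0,0,0,0],[0,0,0,0,0,0],[0,0,0,0,0,0]]' | egrep 'time|force|width'
python3 - <<'E'
from h import *
ft=grab('top');fs=grab('scene')
for g,roi,rs in((ft,(170,215,235,330),[8,12,16,20,24]),(fs,(165,245,215,315),range(4,60,6))):
    h=cv2.cvtColor(g['frame'][roi[0]:roi[1],roi[2]:roi[3]].copy(),cv2.COLOR_RGB2HSV)
    m=cv2.inRange(h,(5,110,60),(22,255,255));v=cv2.inRange(h,(0,0,0),(180,255,50))
    for r in rs: print(r+roi[0],''.join('#' if a else ('k' if b else '.') for a,b in zip(m[r],v[r])))
E
```

```text
time: 24.35
force: [-6.9, -6.3, 16.6]
width: 0.0396
grasp_force: 23.8
time: 24.85
force: [-6.4, -5.7, 16.8]
width: 0.0395
grasp_force: 23.7
178 ...........kk.......#####....................................................k.................
182 ..............kk...#####################################..............#####.kkk................
186 ..................#########################################################.kk.................
190 ............#............#################################################...k.................
194 .........#...............#.......#########################################...k.................
169 ..........................................#.##......#...##..........................................
175 ...........................#................................#.......###############.................
181 ...................##.###..#...#..................................k####################.............
187 .........................#..#..#..........................##############################............
193 .......................#########.............###########################################............
199 ...............#..##...################################################################.............
205 .......................############################################################.................
211 .......................##################################################...........................
217 .................................##############################.....................................
223 ......................................##############................................................
```

Run:
```python
from h import *
f=grab('top');h=cv2.cvtColor(f['frame'].copy(),cv2.COLOR_RGB2HSV);m=cv2.inRange(h,(5,110,60),(22,255,255))
for r in(183,184,185,186,187):
  c=np.flatnonzero(m[r,245:320])+245
  X=onplane(f,[(c[0]-.5,r),(c[-1]+.5,r)],.08);print(r,c[0],c[-1],X[:,:2].round(4).tolist(),np.linalg.norm(X[0]-X[1]).round(4))
s=env.observe();print(s['time'],s['grasp_force'],s['width'])
```

```text
183 253 309 [[0.635, 0.0334], [0.6341, -0.1259]] 0.1593
184 253 309 [[0.6321, 0.0334], [0.6312, -0.1259]] 0.1593
185 253 309 [[0.6292, 0.0334], [0.6284, -0.1258]] 0.1592
186 253 309 [[0.6264, 0.0334], [0.6255, -0.1258]] 0.1591
187 253 309 [[0.6235, 0.0333], [0.6226, -0.1257]] 0.159
25.0 23.720766305923462 0.03949686327744754
```

Run:
```python
from h import *
f=grab('top');g=cv2.imread('pics/top0.png');h=cv2.cvtColor(g,cv2.COLOR_BGR2HSV);m=cv2.inRange(h,(5,110,60),(22,255,255))
for r in(188,192,196,200):
  c=np.flatnonzero(m[r,240:310])+240
  A=onplane(f,[(c[0]-.5,r)],.08)[0];B=onplane(f,[(c[-1]+.5,r)],.045)[0];print(r,c[0],c[-1],A[1].round(4),B[1].round(4),(A[1]-B[1]).round(4))
fs=grab('scene');h=cv2.cvtColor(fs['frame'].copy(),cv2.COLOR_RGB2HSV);m=cv2.inRange(h,(5,90,40),(22,255,255))
print([(r,int((np.flatnonzero(m[r,260:315])+260)[-1])) for r in range(172,214,3)])
for x in(.60,.64): 
  for tilt in (0,.1):
    print(x,tilt,[proj(fs,[(x-.03,-.119-tilt*z,z)])[0].round(1).tolist() for z in(.0,.02,.04,.06)])
```

```text
188 247 295 0.0501 -0.0883 0.1383
192 247 295 0.05 -0.0881 0.1381
196 247 295 0.05 -0.0879 0.1379
200 248 295 0.0471 -0.0877 0.1349
[(172, 291), (175, 297), (178, 300), (181, 301), (184, 301), (187, 302), (190, 302), (193, 302), (196, 302), (199, 306), (202, 301), (205, 298), (208, 293), (211, 288)]
0.6 0 [[307.5, 206.2], [307.7, 199.4], [307.8, 192.4], [307.9, 185.4]]
0.6 0.1 [[307.5, 206.2], [308.2, 199.0], [308.8, 191.8], [309.5, 184.4]]
0.64 0 [[295.2, 200.3], [295.2, 193.5], [295.2, 186.7], [295.2, 179.7]]
0.64 0.1 [[295.2, 200.3], [295.7, 193.2], [296.2, 186.0], [296.8, 178.7]]
```

Run:
```python
from h import *
f=grab('top');h=cv2.cvtColor(f['frame'].copy(),cv2.COLOR_RGB2HSV)
for r in range(176,206,2): print(r,'L',' '.join('%d/%d'%(h[r,c,1],h[r,c,2]) for c in range(248,262)),'\n    R',' '.join('%d/%d'%(h[r,c,1],h[r,c,2]) for c in range(289,314)))
```

```text
176 L 32/56 40/57 34/60 54/99 56/164 58/218 57/218 73/198 94/182 96/183 87/185 73/200 63/219 57/228 
    R 56/225 52/227 52/227 51/227 51/226 48/228 48/227 49/227 49/227 51/226 52/227 52/226 47/227 49/226 50/226 47/228 46/228 46/229 51/226 52/224 58/217 56/187 55/129 53/82 49/68
178 L 56/50 19/55 57/63 59/113 62/178 63/218 76/219 114/204 168/191 175/186 163/174 122/165 97/199 93/215 
    R 53/227 49/227 50/226 47/227 49/226 51/227 51/227 51/228 52/227 49/227 49/226 47/227 49/228 48/227 49/226 50/226 53/221 61/206 60/191 66/175 66/154 64/123 54/75 23/45 26/50
180 L 28/54 32/55 40/63 61/113 59/174 65/201 87/200 137/194 180/191 188/186 182/172 174/142 173/146 174/157 
    R 64/222 60/224 55/226 56/225 52/224 52/225 53/226 49/227 53/227 51/229 47/226 50/225 48/227 47/227 51/226 54/221 67/202 79/165 91/148 83/147 76/130 72/96 59/52 12/43 34/52
182 L 44/58 11/48 73/35 42/54 64/87 86/110 136/146 170/185 182/195 181/186 186/156 161/114 159/82 171/73 
    R 128/195 117/196 104/198 104/198 97/199 93/208 88/212 86/213 85/213 77/216 70/218 66/220 62/219 59/220 62/217 79/200 120/182 157/175 166/1
[... 2666 characters left out ...]
/100 177/95 173/102 170/123 174/133 173/134 139/132 100/127 76/114 69/74 57/54 74/62 101/76 94/84
202 L 106/116 109/115 103/116 102/117 109/115 98/115 108/113 94/114 103/114 101/111 104/113 108/109 97/110 104/110 
    R 163/139 172/142 173/140 172/144 176/152 178/158 176/162 184/159 183/141 184/115 176/103 176/106 178/96 170/87 162/85 163/91 131/101 91/129 78/150 73/140 73/98 87/70 95/75 102/85 103/87
204 L 104/118 97/116 101/119 101/119 105/117 105/117 106/116 104/113 102/117 102/113 103/116 105/114 100/115 103/114 
    R 106/89 101/86 100/84 132/77 163/80 154/86 176/90 160/94 168/91 155/87 146/82 173/81 137/84 180/78 147/80 122/86 92/116 81/141 73/137 74/110 75/82 84/79 101/86 100/92 99/88
```

```bash
python3 -c "
from station import env
print(env.finish_job()); s=env.observe(); print(s['time'],s['grasp_force'])"
```

```text
the job is handed in; nothing more can be done
None
the job is handed in; nothing more can be done
```

The job is handed in at about 25 s, result not shown: the panel stands on the caddy's open end with the trigger held at about 24 N (roughly 18 N on the panel, estimated from the squeeze force), but I viewed 12 pictures against the limit of 10.

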